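# Snap the dust cap onto the spray canister

### The arm

A 6-joint arm with a two-finger parallel gripper is mounted at the origin on a cart in front of the work surface, level with it; the furniture and walls round the work are solid. World frame = base frame: x ahead of the robot, y to its left, z up, the work surface at z = 0. Lengths are in m, angles in degrees, forces in N, time in s.
With the tool pointing down it reaches from about 0.3 to 0.75 m from the base axis. Payload 8.5 kg.
Tool frame: the origin (TCP) lies midway between the tips of the shut fingers; the grasp point (between the pads) lies 19 mm behind it (env.hold_point_z is the distance from the TCP to the grasp point, in m); z points along the fingers, y is the line along which they close (so a half turn about z gives the same grasp; the last joint's range is limited). The gripper opens to 85 mm and grips with 20 to 120 N. Pads are 22 mm wide; open, the fingers measure 114 mm over their backs; the gripper's body (76 mm by 85 mm) begins 54 mm behind the grasp point. The pads swing forward as they close: fully open they stand 13 mm farther back than shut.
Start: joints at [-85.961, 21.807, 74.336, -0, 83.858, -12.336], TCP at [0.155, -0.528, 0.231] pointing down, gripper open.
Joint ranges: [-178.18, 178.18], [-50.72, 133.34], [12.68, 142.11], [-81.47, 261.47], [9.98, 163.14], [-165.26, 165.26]. Speed limits (degrees/s): [136.94, 136.94, 180, 180, 180, 180].

### API

Orientations are given as a 3x3 rotation matrix whose columns are the frame's x, y, z axes.
In Python, from rig import observe, get_image, camera_info, env gives the robot as it stands.
- The arm moves only by the tool drive_tool, never from a script. Its arguments are lists of equal length, an entry for each row: "offset": the shift along the tool's x, y, z in units of 40 mm (1.0 is 40 mm), a list of three; "turn": the turn, a rotation vector about the tool's x, y, z in units of 6 degrees (1.0 is 6 degrees), a list of three; "hand": the opening, from 0 (shut) to 1 (fully open). A call has exactly 10 rows; each row shifts and turns the commanded pose from where the row before left it, along the tool's axes as they then stand; what a row does not reach is not made up. A row lasts 1/8 s, in which the tool goes at most 62.5 mm and 10.7 degrees, less where a joint would pass 70% of its speed; a pose out of reach is approached as far as the arm can. A call is refused whole if a number of a shift passes 1 or a number of a turn 1, either way. A call with a gripper value outside its range is refused whole. The fingers move at their own pace and stop on an object; "newtons" is the grip in N (left out, the last holds). Time passes only in rows, so rows that do not move let the fingers close, or fill a call up. It gives the time, the measured TCP pose, the force, the opening and the grip force at its end, in the units of the state.
- observe(): the state, without advancing time (a new reading comes with each control period).
- get_image(name): name is "side" or "top"; returns the picture (384x512x3 uint8, blue, green, red); there is no depth.
- camera_info(name): a dict with "fx", "fy", "cx", "cy" (pixels), "k1" (the pictures are not rectified: a ray, as slopes to the right and down, at radius r is drawn at 1 + k1 r^2 times it, then the intrinsics apply), "world_to_cam" (4x4, takes a point from world to camera coordinates). Camera axes: x right, y down, z forward; pixel columns grow to the right and rows downward; lengths in m; the calibration is good to about 2 mm. A picture is of the moment at which its call begins. camera_info takes no time and is no camera call.
- env.close_job(): hands the job in; it is judged then, once.
The state is a dict: "time_s": time; "q": joint angles; "qvel": joint speeds; "joint_efforts": joint torques, N m; "position": TCP position; "tool_rot": TCP orientation; "ft_force": force on the tool from outside, world axes, zero at the start; "wrist_torque": the same for the moment, N m; "grip_width": finger opening in m; "gripper_force": force on a finger pad.
Only numpy, scipy, OpenCV 4.12 (cv2) and the standard library are available. Lean on these libraries where they do the work, as an engineer would, in place of code of your own. Each camera call takes 0.05 s, during which the arm holds its last target. There are 200 camera calls.

### The job

Pull the drawer of the small chest at the right (the one with the steel bar handle) right out to its stop, take the plain tall snap cap out of it and press the cap straight down onto the upright stud of the spray canister until it clicks over the balls, then keep pressing so that it squeezes the rubber seal right down. Finish while still holding the cap pressed fully down: do not let go or ease off. Leave the short ribbed screw cap in the drawer and do not push the jar or the timer about.

Things in the scene. Friction and masses are not known exactly. Their poses are not given: they have to be found in the camera images.
- drawer_handle (a point): middle of the drawer's handle: a horizontal steel bar, 11 mm thick and 120 mm long along this point's y axis, 40 mm in front of the drawer face, with 34 mm of free room behind it, 70 mm above the table. The point moves with the drawer. Its x axis points into the chest; the drawer pulls out along -x. The chest is a fixed plywood box 160 deep, 240 wide, 90 high with one drawer, standing at the right of the table; the handle is 20 mm below the chest's top
- chest_drawer0 (a joint): how far the drawer is out, m: 0 shut, 0.102 at its stop; it slides with little friction (about 1 N). Inside, the open drawer is 115 x 198 mm; its floor is 22 mm and the top of its side walls about 68 mm above the table
- snap_cap: the snap cap: smooth grey plastic cylinder, 38 mm across and 42 high, closed flat top, open below, standing upright in the drawer at the left or the right; 30 g. Origin: centre of its underside (the rim), z axis up. Inside: 28 mm deep or more; an inner lip just above the rim leaves a 24 mm opening. The upper 12 mm are solid
- screw_cap: the short white ribbed screw cap beside it in the drawer, 36 mm across and 22 high; stays in the drawer. Origin: centre of its underside
- canister: the spray canister: squat round metal can, 82 mm across, on a square 104 mm plate, fixed to the table. Origin: centre of its underside, z axis up. On top stands the brass stud: 21 mm thick, its coned tip 91 mm above the table, with four sprung steel balls round it (centres 73 mm above the table, 29 mm across over the balls), above a black rubber seal ring 37 mm across
- stud (a point): point on the stud's axis at the height of the relaxed seal's upper face, 66 mm above the table, 25 mm below the stud's tip; z axis up. The cap's rim meets the balls about 10 mm above this point; they click out behind the lip when the rim is about at this point (the push rises to some 8 to 18 N, then drops and the cap is drawn down), and fully home the rim is 3 mm below this point
- seal (a joint): how far the rubber seal ring is squeezed down, m: 0 relaxed, 0.003 fully squeezed; springy, about 2.5 N per mm, 7.5 N when fully squeezed; let go, it lifts the cap again
- jar: glaze jar with black lid, 62 mm across, 105 high, stands behind the canister; leave it alone. Origin: centre of its underside
- kiln_timer: white wind-up timer, 62 x 68 x 62 mm, stands at the left; leave it alone. Origin: centre of its underside

How it is judged (in metres and radians):
On the way, in this order (a step that is already met when the one before it is completed fails the run):
1. the drawer is pulled out to its stop (value of joint chest_drawer0 above 0.094 m), for 0.1 s.
2. the snap cap is lifted out of the drawer (height (world z) of snap_cap above 0.075 m), for 0.1 s.
At the end, for the whole second after the job is handed in: the cap stands upright (0.1 rad) within 4 mm of the stud's axis, clicked on, its rim 1 mm or more below the stud point, at rest, and the gripper still presses it (over 2 N) so that the seal stays squeezed by more than 2 of its 3 mm; the screw cap is still in the drawer (value of joint seal above 0.002 m and horizontal distance between snap_cap and stud below 0.004 m and z of snap_cap in the frame of stud below -0.001 m and angle between snap_cap's own z axis and vertical below 0.1 rad and contact force between snap_cap and the fingers above 2 N and linear speed of snap_cap below 0.02 m/s and height (world z) of screw_cap below 0.06 m); the arm keeps its last pose, push and grip.
It fails at once if the screw cap is taken out of the drawer (height (world z) of screw_cap above 0.08 m).
It fails at once if the jar is pushed about or tipped (distance of jar from where it was at the start of the episode above 0.03 m or angle between jar's own z axis and vertical above 0.5 rad).
It fails at once if the timer is pushed about or tipped (distance of kiln_timer from where it was at the start of the episode above 0.03 m or angle between kiln_timer's own z axis and vertical above 0.5 rad).
It also fails if it takes over 58 s, if anything falls off the work surface, if the arm or the gripper's body presses on something with over 40 N, if the wrist force passes 120 N, or if a joint passes its speed limit or range.

## Working session

There is one attempt and no reset: what is moved stays moved. The work goes in short steps, Python scripts to look and compute and a tool call to move; the robot and the scene stay as the last step left them, time stands still between calls to the robot, and variables do not carry over. Pictures are saved under pics/ and viewed, at most 10 in all, crops included, and the job is handed in when it is done.

Besides the shell and the picture viewer there is one more tool, called after ">>>" as name(argument=value, ...) on one line, values as JSON. drive_tool: Moves the arm, as the interface text tells. Its arguments: {"type":"object","properties":{"offset":{"type":"array"},"turn":{"type":"array"},"hand":{"type":"array"},"newtons":{"type":"number"}},"required":["offset","turn","hand"]}

```bash
ls; mkdir -p pics; python3 - <<'E'
from rig import *
import cv2,numpy as np
for n in("side","top"):
    cv2.imwrite(f"pics/{n}0.png",get_image(n)); c=camera_info(n); print(n,{k:np.round(v,4).tolist() for k,v in c.items() if k!='name'})
o=observe(); print(o['position'],o['tool_rot'],env.hold_point_z,o['time_s'])
E
```

```text
pics
side {'fx': 355.1496, 'fy': 355.1496, 'cx': 260.3478, 'cy': 194.3557, 'k1': -0.0072, 'world_to_cam': [[-0.8821, -0.4711, -0.0021, 0.5224], [-0.3196, 0.6016, -0.7321, 0.1809], [0.3462, -0.6451, -0.6812, 0.8468], [0.0, 0.0, 0.0, 1.0]]}
top {'fx': 488.4967, 'fy': 488.4967, 'cx': 249.8787, 'cy': 184.8317, 'k1': -0.1515, 'world_to_cam': [[0.0273, -0.9996, -0.0021, 0.0754], [-0.9824, -0.0264, -0.1851, 0.5597], [0.1849, 0.0071, -0.9827, 1.4278], [0.0, 0.0, 0.0, 1.0]]}
[ 0.15505241 -0.52742789  0.23077421] [[ 9.59422994e-01  2.81970761e-01 -9.75074513e-05]
 [ 2.81970648e-01 -9.59422167e-01  1.28832033e-03]
 [ 2.69717852e-04 -1.26353838e-03 -9.99999165e-01]] 0.0187 0.1
```

View pics/side0.png

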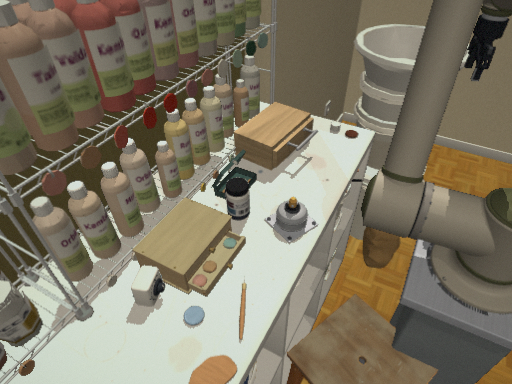

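View pics/top0.png

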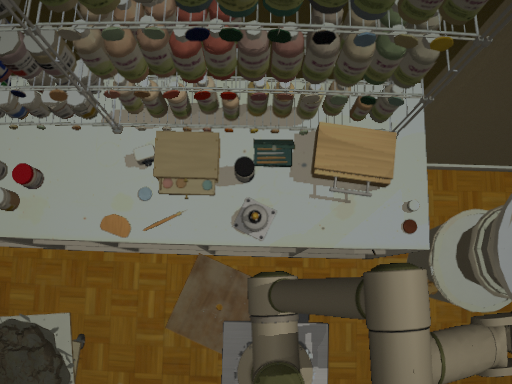

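The side view shows the chest around (275,135) with its bar handle on the right, and the canister stud at (293,203). In the top view the handle is near (343,190) and the stud near (255,216). I'll enlarge both areas.

```bash
cat > h.py <<'E'
from rig import *
import cv2,numpy as np
def ray(n,p):
    c=camera_info(n); T=np.array(c['world_to_cam'])
    d=(np.array(p,float)-[c['cx'],c['cy']])/[c['fx'],c['fy']]; s=d.copy()
    for _ in range(20): s=d/(1+c['k1']*(s@s))
    R=T[:3,:3]; return -R.T@T[:3,3], R.T@np.r_[s,1]
def onz(n,p,z):
    o,d=ray(n,p); return o+d*(z-o[2])/d[2]
def two(ps,pt):
    a,u=ray("side",ps); b,v=ray("top",pt)
    t=np.linalg.lstsq(np.c_[u,-v],b-a,rcond=None)[0]; p,q=a+u*t[0],b+v*t[1]
    return (p+q)/2,np.linalg.norm(p-q)
def proj(n,P):
    c=camera_info(n); T=np.array(c['world_to_cam']); q=T[:3,:3]@P+T[:3,3]; s=q[:2]/q[2]; s=s*(1+c['k1']*(s@s))
    return s*[c['fx'],c['fy']]+[c['cx'],c['cy']]
def tool(P,R=None):
    "world vector -> tool axes units of 40mm"
    o=observe(); return (np.array(o['tool_rot']).T@P)/0.04
E
python3 - <<'E'
import cv2,numpy as np
t=cv2.imread('pics/top0.png');s=cv2.imread('pics/side0.png')
a=cv2.resize(t[115:250,225:425],None,fx=4,fy=4,interpolation=2)[:540]
cv2.imwrite('pics/c1.png',a)
b=cv2.resize(s[95:245,225:345],None,fx=4,fy=4,interpolation=2)
cv2.imwrite('pics/c2.png',b)
E
```

```text
(no output)
```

View pics/c1.png

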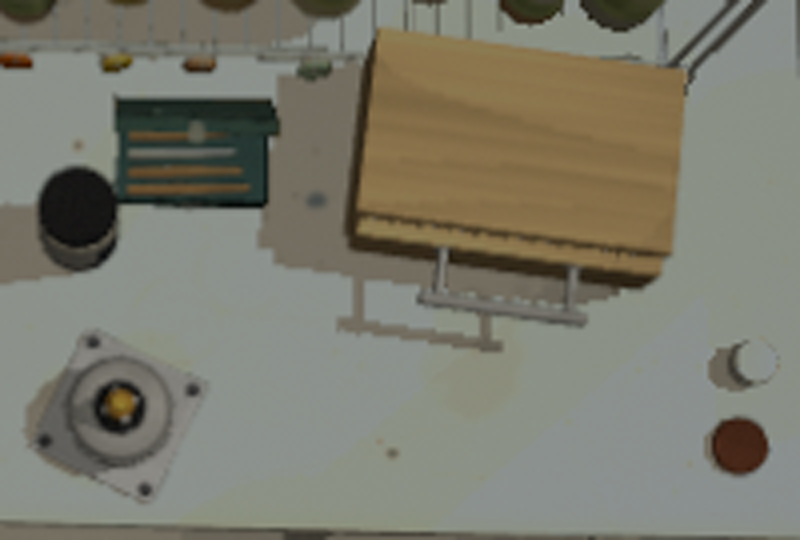

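View pics/c2.png

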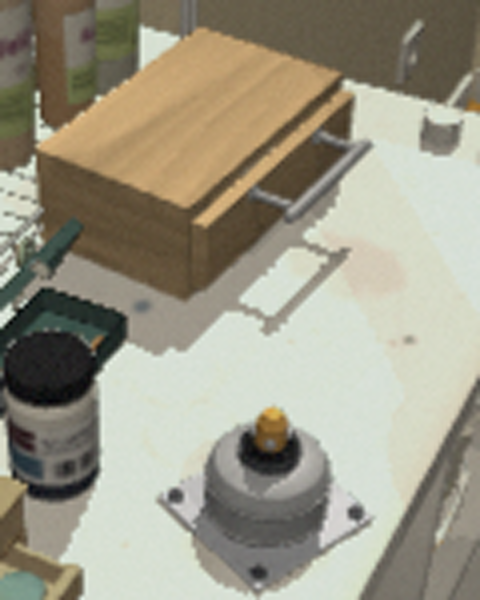

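The enlarged crops show the bar ends at about (330,189.5) and (371,195) in the top view, and (297.5,148.7) and (317,131.3) in the side view. The stud tip is at (255,215) in the top view and (292.8,198) in the side view.

```bash
python3 - <<'E'
from h import *
np.set_printoptions(precision=4,suppress=True)
L=onz("top",(330,189.3),.07);R=onz("top",(371,195),.07)
print(L,R,np.linalg.norm(L-R),(L+R)/2, 'yaw',np.degrees(np.arctan2(R[0]-L[0],L[1]-R[1])))
print(two((297.5,148.7),(330,189.3)),two((317,131.3),(371,195)))
print('tip',onz("top",(255,215.5),.09),two((292.8,198),(255,215.5)))
g=cv2.cvtColor(cv2.imread('pics/top0.png'),cv2.COLOR_BGR2HSV)
m=cv2.inRange(g[195:235,235:275],(12,110,90),(35,255,255));print('brass',np.argwhere(m).mean(0)[::-1]+[235,195],m.sum()/255)
# can body circle at crop (120,410) r52 -> top plate z? 
# chest top corners z .09
for p in((380,30),(685,70),(668,255),(358,215)):
    print(onz("top",(225+p[0]/4,115+p[1]/4),.09))
print('jar top',onz("top",(225+78/4,115+202/4),.105))
print('plate', [onz("top",(225+x/4,115+y/4),.004)[:2] for x,y in((95,330),(208,385),(148,502),(35,447))])
E
```

```text
[ 0.547  -0.1501  0.07  ] [ 0.5328 -0.2747  0.07  ] 0.1253173030930811 [ 0.5399 -0.2124  0.07  ] yaw -6.483327916223716
(array([ 0.5448, -0.1493,  0.0764]), np.float64(0.0019401905425479292)) (array([ 0.5309, -0.2747,  0.0713]), np.float64(0.0033511900688710035))
tip [0.4597 0.0729 0.09  ] (array([0.4598, 0.073 , 0.0936]), np.float64(0.000982171375295482))
brass [255.     215.3103] 29.0
[ 0.7489 -0.1176  0.09  ]
[ 0.7253 -0.3529  0.09  ]
[ 0.5804 -0.3348  0.09  ]
[ 0.6042 -0.1007  0.09  ]
jar top [0.605  0.1076 0.105 ]
plate [array([0.5263, 0.0933]), array([0.4855, 0.0046]), array([0.3937, 0.049 ]), array([0.4337, 0.1371])]
```

>>> drive_tool(offset=[[0,0,0],[0,0,0],[0,0,0],[0,0,0],[0,0,0],[0,0,0],[0,0,0],[0,0,0],[0,0,0],[0,0,0]], turn=[[0,0,-1],[0,0,-1],[0,0,-1],[0,0,-1],[0,0,-1],[0,0,-1],[0,0,-1],[0,0,-1],[0,0,-1],[0,0,-1]], hand=[0.42,0.42,0.42,0.42,0.42,0.42,0.42,0.42,0.42,0.42], newtons=40)

```text
time_s: 1.35
position: [0.155, -0.5275, 0.231]
tool_rot: [[0.232, 0.973, -0.0], [0.973, -0.232, 0.001], [0.001, -0.0, -1.0]]
ft_force: [-0.2, 0.6, 0.8]
grip_width: 0.0357
gripper_force: 0.0
```

>>> drive_tool(offset=[[0,0,0],[0,0,0],[1,1,0],[1,1,0],[1,1,0],[1,1,0],[1,1,0],[1,1,0],[1,1,0],[1,1,0]], turn=[[0,0,-0.6],[0,0,-0.6],[0,0,0],[0,0,0],[0,0,0],[0,0,0],[0,0,0],[0,0,0],[0,0,0],[0,0,0]], hand=[0.42,0.42,0.42,0.42,0.42,0.42,0.42,0.42,0.42,0.42])

```text
time_s: 2.6
position: [0.5101, -0.244, 0.2311]
tool_rot: [[0.112, 0.994, -0.0], [0.994, -0.112, 0.0], [0.0, -0.0, -1.0]]
ft_force: [-0.2, -0.7, -0.5]
grip_width: 0.0362
gripper_force: 0.0
```

>>> drive_tool(offset=[[0.44,0.31,0],[0.44,0.31,0],[0,0,0.8],[0,0,0.8],[0,0,0.8],[0,0,0.8],[0,0,0.6],[0,0,0.5],[0,0,0],[0,0,0]], turn=[[0,0,0],[0,0,0],[0,0,0],[0,0,0],[0,0,0],[0,0,0],[0,0,0],[0,0,0],[0,0,0],[0,0,0]], hand=[0.42,0.42,0.42,0.42,0.42,0.42,0.42,0.42,0.42,0.42])

```text
time_s: 3.85
position: [0.5377, -0.2135, 0.06]
tool_rot: [[0.112, 0.994, 0.001], [0.994, -0.112, -0.0], [-0.0, 0.001, -1.0]]
ft_force: [-0.3, 0.2, 0.6]
grip_width: 0.0361
gripper_force: 0.0
```

>>> drive_tool(offset=[[0,0,0.1],[0,0,0],[0,0,0],[0,0,0],[0,0,0],[0,0,0],[0,0,0],[0,0,0],[0,0,0],[0,0,0]], turn=[[0,0,0],[0,0,0],[0,0,0],[0,0,0],[0,0,0],[0,0,0],[0,0,0],[0,0,0],[0,0,0],[0,0,0]], hand=[0.4,0.3,0.2,0.1,0.05,0.05,0.05,0.05,0.05,0.05])

```text
time_s: 5.1
position: [0.5376, -0.2134, 0.0557]
tool_rot: [[0.112, 0.994, 0.001], [0.994, -0.112, -0.0], [-0.0, 0.001, -1.0]]
ft_force: [-0.0, 0.7, 5.3]
grip_width: 0.0094
gripper_force: 39.1
```

>>> drive_tool(offset=[[0,-0.2,0],[0,-0.32,0],[0,-0.34,0],[0,-0.34,0],[0,-0.34,0],[0,-0.34,0],[0,-0.34,0],[0,-0.2,0],[0,-0.12,0],[0,0,0]], turn=[[0,0,0],[0,0,0],[0,0,0],[0,0,0],[0,0,0],[0,0,0],[0,0,0],[0,0,0],[0,0,0],[0,0,0]], hand=[0.05,0.05,0.05,0.05,0.05,0.05,0.05,0.05,0.05,0.05])

```text
time_s: 6.35
position: [0.4417, -0.2026, 0.0558]
tool_rot: [[0.114, 0.993, 0.013], [0.993, -0.114, -0.003], [-0.001, 0.014, -1.0]]
ft_force: [30.9, 6.9, -11.5]
grip_width: 0.0093
gripper_force: 39.4
```

```bash
python3 - <<'E'
from h import *
t=get_image("top");s=get_image("side");cv2.imwrite('pics/t1.png',t);cv2.imwrite('pics/s1.png',s)
a=cv2.resize(t[125:235,290:400],None,fx=5,fy=5,interpolation=2);b=cv2.resize(s[90:200,225:275+60],None,fx=5,fy=5,interpolation=2)[:550,:245*1]
cv2.imwrite('pics/c3.png',np.hstack([a,b]));o=observe();print(o['ft_force'],o['position'],o['wrist_torque'])
E
```

```text
[ 30.03916801   6.22030073 -10.50570073] [ 0.44168058 -0.20259967  0.05579679] [ 1.00981278 -4.7569374  -0.01130221]
```

View pics/c3.png

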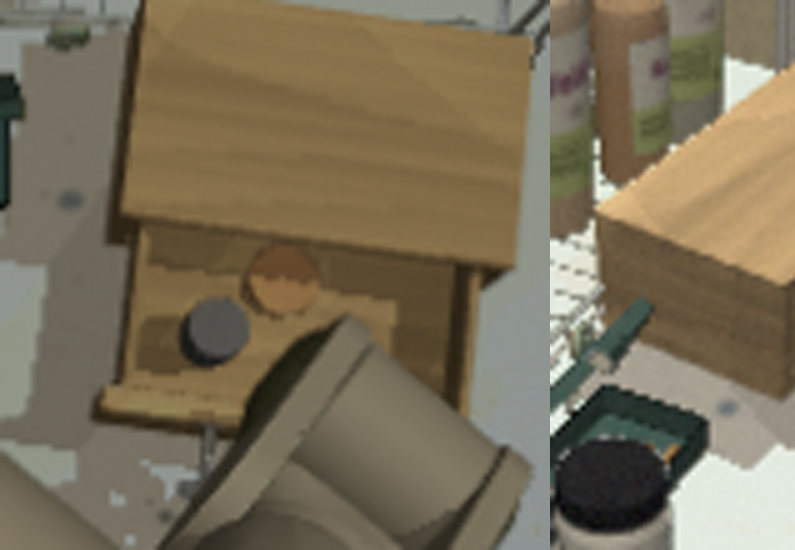

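The drawer is out. In the crop the grey cap's top is at about (215,330), which is pixel (333,191). The other cap is at about (283,278), pixel (346.6,180.6).

```bash
python3 - <<'E'
from h import *
np.set_printoptions(precision=4,suppress=True)
t=cv2.imread('pics/t1.png');h=cv2.cvtColor(t,cv2.COLOR_BGR2HSV)
r=h[180:202,322:344]; m=cv2.inRange(r,(0,0,50),(180,60,140))
n,l,st,ce=cv2.connectedComponentsWithStats(m); i=1+np.argmax(st[1:,4]); print(st[i],ce[i]+[322,180])
for p in (ce[i]+[322,180],(333,191)): print('cap',onz("top",p,.064))
print('screw',onz("top",(346.6,180.6),.044))
# drawer: inner walls at z .068: left wall, front panel crop pts
X=np.array([.9938,-.1115]);Y=np.array([.1115,.9938]);H=np.array([.54,-.2124])-.102*X
for nm,p,z in (('faceL',(95,418),.07),('wallL',(140,300),.068),('wallR',(460,300),.068),('frontin',(200,392),.068),('chestfrontL',(125,212),.09),('chestfrontR',(515,268),.09),('cap',(215,330),.064),('screw',(283,278),.044)):
    q=onz("top",(290+p[0]/5,125+p[1]/5),z)[:2]-H; print(nm,q@X,q@Y)
E
```

```text
[  6   5  12  12 113] [333.2566 190.177 ]
cap [ 0.5456 -0.161   0.064 ]
cap [ 0.5431 -0.1602  0.064 ]
screw [ 0.5802 -0.2058  0.044 ]
faceL 0.03536487858400963 0.1185049542013377
wallL 0.11043550867706513 0.09977524911082396
wallR 0.13745232802917798 -0.09392446388634515
frontin 0.05982689970538579 0.05768240279924957
chestfrontL 0.1577077788638914 0.11714339542379354
chestfrontR 0.15664625887667866 -0.12019756044786573
cap 0.09926743113895829 0.05223051195659774
screw 0.14123880022415328 0.011065884026140022
```

>>> drive_tool(offset=[[0,0,0],[0,0,0],[0,0,0],[0,0,0],[0,0,0],[0,0,0],[0,0,0],[0,0,0],[0,0,0],[0,0,0]], turn=[[0,0,0],[0,0,0],[0,0,0],[0,0,0],[0,0,0],[0,0,0],[0,0,0],[0,0,0],[0,0,0],[0,0,0]], hand=[0.05,0.05,0.05,0.1,0.2,0.3,0.4,0.42,0.42,0.42])

```text
time_s: 7.7
position: [0.4364, -0.2019, 0.0553]
tool_rot: [[0.112, 0.994, -0.0], [0.994, -0.112, 0.0], [0.0, -0.0, -1.0]]
ft_force: [-0.0, 0.3, 0.2]
grip_width: 0.0358
gripper_force: 0.0
```

>>> drive_tool(offset=[[0,0,-0.4],[0,0,-0.8],[0,0,-0.8],[0,0,-0.8],[0,0,-0.6],[0,0,0],[0,0,0],[0,0,0],[0,0,0],[0,0,0]], turn=[[0,0,0],[0,0,0],[0,0,-1],[0,0,-1],[0,0,-1],[0,0,-1],[0,0,-1],[0,0,-1],[0,0,-1],[0,0,-1]], hand=[0.42,0.42,0.42,0.45,0.5,0.55,0.59,0.59,0.59,0.59])

```text
time_s: 8.95
position: [0.4364, -0.2018, 0.1913]
tool_rot: [[-0.666, 0.746, -0.0], [0.746, 0.666, 0.0], [0.0, -0.0, -1.0]]
ft_force: [0.4, -0.4, -0.4]
grip_width: 0.0506
gripper_force: 0.0
```

```bash
python3 - <<'E'
from h import *
np.set_printoptions(precision=4,suppress=True)
t=get_image("top");s=get_image("side");cv2.imwrite('pics/t2.png',t);cv2.imwrite('pics/s2.png',s)
P=np.array([.5445,-.1608,.064]);print(proj("top",P),proj("side",P),proj("top",np.array([.58,-.206,.044])))
a=cv2.resize(t[140:240,290:400],None,fx=4,fy=4,interpolation=2);b=cv2.resize(s[90:190,245:335],None,fx=4,fy=4,interpolation=2)
cv2.imwrite('pics/c4.png',np.hstack([a,b]))
E
```

```text
[333.1987 190.5477] [298.5132 150.0312] [346.6724 180.672 ]
```

View pics/c4.png

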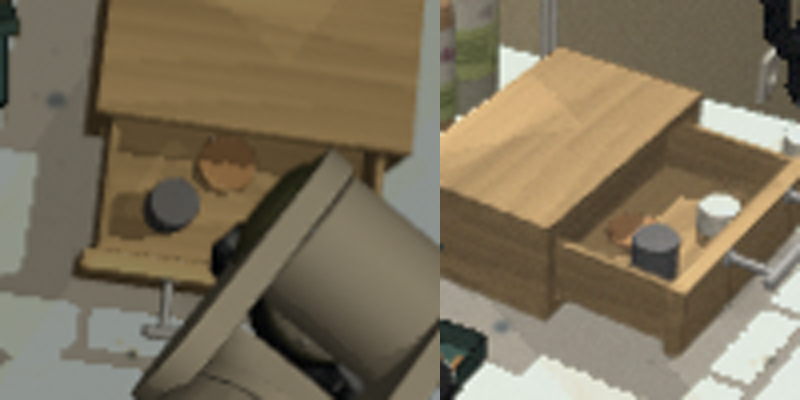

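The side crop shows the grey cap's top at pixel (299,149.5) and the white screw cap further right. The orange disc is only a flat marking. Both views agree on the cap at (0.544, -0.161).

>>> drive_tool(offset=[[-0.33,0.89,0],[-0.35,0.9,0],[-0.35,0.9,0],[0,0,0.8],[0,0,0.8],[0,0,0.8],[0,0,0.6],[0,0,0.5],[0,0,0.3],[0,0,0.2]], turn=[[0,0,0],[0,0,0],[0,0,0],[0,0,0],[0,0,0],[0,0,0],[0,0,0],[0,0,0],[0,0,0],[0,0,0]], hand=[0.59,0.59,0.59,0.59,0.59,0.59,0.59,0.59,0.59,0.59])

```text
time_s: 10.3
position: [0.5444, -0.1614, 0.031]
tool_rot: [[-0.663, 0.749, 0.0], [0.749, 0.663, 0.0], [0.0, 0.0, -1.0]]
ft_force: [0.2, 0.1, 0.5]
grip_width: 0.0504
gripper_force: 0.0
```

>>> drive_tool(offset=[[0,0,0],[0,0,0],[0,0,0],[0,0,0],[0,0,0],[0,0,0],[0,0,0],[0,0,0],[0,0,0],[0,0,0]], turn=[[0,0,0],[0,0,0],[0,0,0],[0,0,0],[0,0,0],[0,0,0],[0,0,0],[0,0,0],[0,0,0],[0,0,0]], hand=[0.56,0.53,0.5,0.47,0.44,0.42,0.4,0.38,0.36,0.36], newtons=70)

```text
time_s: 11.55
position: [0.5447, -0.1614, 0.0321]
tool_rot: [[-0.664, 0.748, 0.001], [0.748, 0.664, -0.0], [-0.001, 0.001, -1.0]]
ft_force: [-0.3, 1.5, 6.6]
grip_width: 0.0364
gripper_force: 69.2
```

>>> drive_tool(offset=[[0,0,-0.3],[0,0,-0.7],[0,0,-1],[0,0,-1],[0.5,0.2,0],[0.8,0.32,0],[0.9,0.36,0],[0.9,0.36,0],[0.9,0.36,0],[0.9,0.36,0]], turn=[[0,0,0],[0,0,0],[0,0,0],[0,0,0],[0,0,0],[0,0,0],[0,0,0],[0,0,0],[0,0,0],[0,0,0]], hand=[0.36,0.36,0.36,0.36,0.36,0.36,0.36,0.36,0.36,0.36])

```text
time_s: 12.8
position: [0.4713, 0.039, 0.1507]
tool_rot: [[-0.664, 0.748, -0.002], [0.748, 0.664, 0.0], [0.002, -0.001, -1.0]]
ft_force: [0.1, -0.5, -0.0]
grip_width: 0.0367
gripper_force: 69.9
```

>>> drive_tool(offset=[[0.6,0.23,0],[0.27,0.1,0],[0,0,0],[0,0,0],[0,0,0],[0,0,0],[0,0,0],[0,0,0],[0,0,0],[0,0,0]], turn=[[0,0,0],[0,0,0],[0,0,0],[0,0,0],[0,0,0],[0,0,0],[0,0,0],[0,0,0],[0,0,0],[0,0,0]], hand=[0.36,0.36,0.36,0.36,0.36,0.36,0.36,0.36,0.36,0.36])

```text
time_s: 14.05
position: [0.4597, 0.0721, 0.1513]
tool_rot: [[-0.664, 0.748, 0.0], [0.748, 0.664, 0.0], [-0.0, 0.0, -1.0]]
ft_force: [-0.2, -0.3, -0.4]
grip_width: 0.0364
gripper_force: 69.9
```

```bash
python3 - <<'E'
from h import *
np.set_printoptions(precision=4,suppress=True)
t=get_image("top");s=get_image("side");cv2.imwrite('pics/t3.png',t);cv2.imwrite('pics/s3.png',s)
o=observe();p=np.array(o['position']);rim=p-[0,0,.010]
print(p,'rim ctr',proj("side",rim),proj("top",rim),'tip',proj("side",np.array([.46,.072,.091])),'axis66',proj("side",np.array([.46,.072,.066])))
b=cv2.resize(s[110:230,240:340],None,fx=5,fy=5,interpolation=2);a=cv2.resize(t[160:280,225:285],None,fx=5,fy=5,interpolation=2)
cv2.imwrite('pics/c5.png',np.hstack([a,b]))
E
```

```text
[0.4597 0.0721 0.1513] rim ctr [294.3592 183.6037] [255.4146 213.2796] tip [293.0035 198.5253] axis66 [292.4155 205.5539]
```

View pics/c5.png

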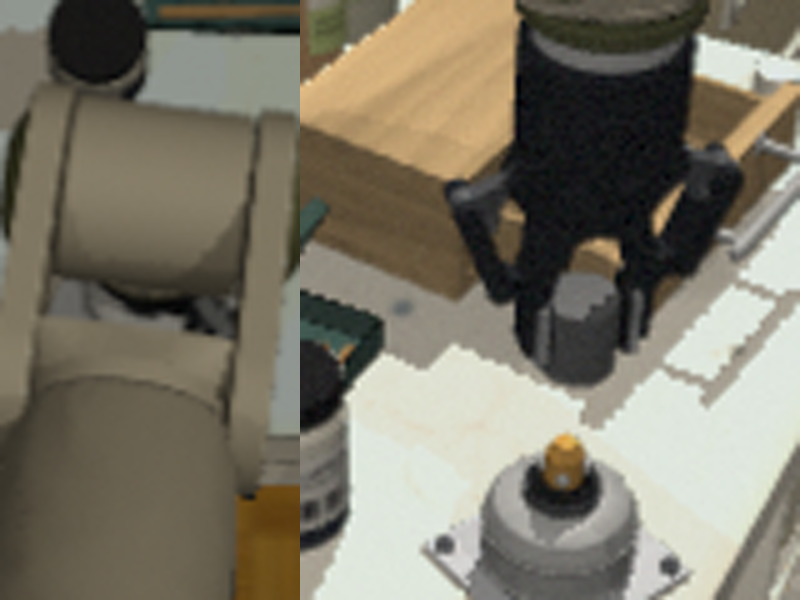

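The side view shows the cap held upright, with its rim bottom at about (295.5,187) and its axis near x=296. The projection predicts 294.4, so I'll check that sideways offset up close. The stud is at (293.2,198), as expected.

```bash
python3 - <<'E'
from h import *
s=cv2.imread('pics/s3.png');x0,y0,k=275,155,13
b=cv2.resize(s[y0:200,x0:x0+45],None,fx=k,fy=k,interpolation=cv2.INTER_NEAREST);b=cv2.convertScaleAbs(b,alpha=1.6)
c=observe()['position']
for z,r in((-.010,.019),(.032,.019)):
  for a in np.linspace(0,2*np.pi,25):
    q=(proj("side",np.array(c)+[r*np.cos(a),r*np.sin(a),z])-[x0,y0]+.5)*k
    cv2.circle(b,tuple(int(v) for v in q),2,(0,0,255),-1)
q=(proj("side",np.array([.46,.072,.091]))-[x0,y0]+.5)*k;cv2.circle(b,tuple(int(v) for v in q),3,(255,0,0),-1)
cv2.imwrite('pics/c6.png',b)
E
```

```text
(no output)
```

View pics/c6.png

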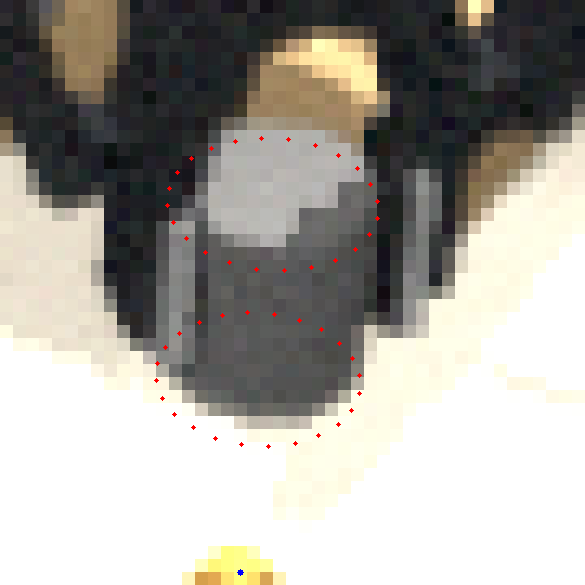

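The cap's outline sits about 1.6 px above the prediction, and horizontally it matches. I'll check whether the stud and seal show the same camera bias.

```bash
python3 - <<'E'
from h import *
s=cv2.imread('pics/s3.png');g=cv2.cvtColor(s,cv2.COLOR_BGR2HSV)
x0,y0,k=278,188,13
b=cv2.resize(s[y0:y0+44,x0-3:x0+42],None,fx=k,fy=k,interpolation=cv2.INTER_NEAREST);b=cv2.convertScaleAbs(b,alpha=1.6)
def ring(z,r,col,n=36):
  for a in np.linspace(0,2*np.pi,n):
    q=(proj("side",np.array([.46+r*np.cos(a),.072+r*np.sin(a),z]))-[x0-3,y0]+.5)*k
    cv2.circle(b,tuple(int(v) for v in q),2,col,-1)
ring(.066,.0185,(0,0,255)); ring(.091,.001,(255,0,0),6); ring(.080,.0105,(0,255,0)); ring(0.045,.041,(255,0,255))
cv2.imwrite('pics/c7.png',b)
E
```

```text
(no output)
```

View pics/c7.png

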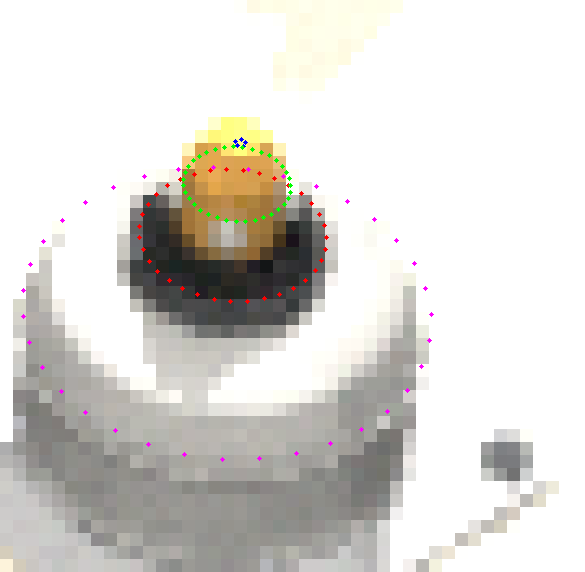

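The can and stud sit about 0.5 px left of the prediction, roughly 1 mm, and also slightly above it. A small correction of +1 mm in tool x and +1 mm in tool y is enough, because the coned tip will guide the cap. Now I'll lower it and watch the force.

>>> drive_tool(offset=[[0.025,0.02,0.3],[0,0,0.5],[0,0,0.3],[0,0,0.1],[0,0,0.1],[0,0,0.1],[0,0,0.05],[0,0,0],[0,0,0],[0,0,0]], turn=[[0,0,0],[0,0,0],[0,0,0],[0,0,0],[0,0,0],[0,0,0],[0,0,0],[0,0,0],[0,0,0],[0,0,0]], hand=[0.36,0.36,0.36,0.36,0.36,0.36,0.36,0.36,0.36,0.36], newtons=100)

```text
time_s: 15.4
position: [0.4597, 0.0734, 0.0934]
tool_rot: [[-0.664, 0.748, 0.0], [0.748, 0.664, -0.0], [-0.0, 0.0, -1.0]]
ft_force: [-0.5, -0.3, -0.0]
grip_width: 0.0358
gripper_force: 99.8
```

>>> drive_tool(offset=[[0,0,0.05],[0,0,0.05],[0,0,0.05],[0,0,0],[0,0,0],[0,0,0],[0,0,0],[0,0,0],[0,0,0],[0,0,0]], turn=[[0,0,0],[0,0,0],[0,0,0],[0,0,0],[0,0,0],[0,0,0],[0,0,0],[0,0,0],[0,0,0],[0,0,0]], hand=[0.36,0.36,0.36,0.36,0.36,0.36,0.36,0.36,0.36,0.36])

```text
time_s: 16.65
position: [0.4596, 0.0734, 0.0873]
tool_rot: [[-0.664, 0.748, -0.0], [0.748, 0.664, 0.0], [0.0, 0.0, -1.0]]
ft_force: [0.9, 2.2, -2.2]
grip_width: 0.0361
gripper_force: 99.9
```

>>> drive_tool(offset=[[0.01,0.01,0.05],[0,0,0.05],[0,0,0.05],[0,0,0.05],[0,0,0.05],[0,0,0],[0,0,0],[0,0,0],[0,0,0],[0,0,0]], turn=[[0,0,0],[0,0,0],[0,0,0],[0,0,0],[0,0,0],[0,0,0],[0,0,0],[0,0,0],[0,0,0],[0,0,0]], hand=[0.36,0.36,0.36,0.36,0.36,0.36,0.36,0.36,0.36,0.36])

```text
time_s: 17.9
position: [0.4595, 0.0739, 0.077]
tool_rot: [[-0.664, 0.748, -0.001], [0.748, 0.664, -0.0], [0.0, -0.001, -1.0]]
ft_force: [3.4, 1.8, -12.3]
grip_width: 0.036
gripper_force: 100.9
```

>>> drive_tool(offset=[[0,0,0.04],[0,0,0.04],[0,0,0.04],[0,0,0],[0,0,0],[0,0,0],[0,0,0],[0,0,0],[0,0,0],[0,0,0]], turn=[[0,0,0],[0,0,0],[0,0,0],[0,0,0],[0,0,0],[0,0,0],[0,0,0],[0,0,0],[0,0,0],[0,0,0]], hand=[0.36,0.36,0.36,0.36,0.36,0.36,0.36,0.36,0.36,0.36])

```text
time_s: 19.15
position: [0.4597, 0.0738, 0.0732]
tool_rot: [[-0.664, 0.748, 0.001], [0.748, 0.664, -0.0], [-0.001, 0.0, -1.0]]
ft_force: [-2.3, -0.5, 7.6]
grip_width: 0.0361
gripper_force: 103.0
```

>>> drive_tool(offset=[[0,0,0.04],[0,0,0.04],[0,0,0.02],[0,0,0],[0,0,0],[0,0,0],[0,0,0],[0,0,0],[0,0,0],[0,0,0]], turn=[[0,0,0],[0,0,0],[0,0,0],[0,0,0],[0,0,0],[0,0,0],[0,0,0],[0,0,0],[0,0,0],[0,0,0]], hand=[0.36,0.36,0.36,0.36,0.36,0.36,0.36,0.36,0.36,0.36])

```text
time_s: 20.4
position: [0.4601, 0.0737, 0.0727]
tool_rot: [[-0.664, 0.748, 0.004], [0.748, 0.664, -0.001], [-0.004, 0.002, -1.0]]
ft_force: [-16.1, -0.5, 52.6]
grip_width: 0.036
gripper_force: 107.7
```

>>> drive_tool(offset=[[0,0,-0.02],[0,0,-0.02],[0,0,0],[0,0,0],[0,0,0],[0,0,0],[0,0,0],[0,0,0],[0,0,0],[0,0,0]], turn=[[0,0,0],[0,0,0],[0,0,0],[0,0,0],[0,0,0],[0,0,0],[0,0,0],[0,0,0],[0,0,0],[0,0,0]], hand=[0.36,0.36,0.36,0.36,0.36,0.36,0.36,0.36,0.36,0.36])

```text
time_s: 21.65
position: [0.46, 0.0738, 0.0729]
tool_rot: [[-0.664, 0.748, 0.003], [0.748, 0.664, -0.001], [-0.003, 0.002, -1.0]]
ft_force: [-10.5, -1.0, 34.4]
grip_width: 0.0358
gripper_force: 105.4
```

```bash
python3 - <<'E'
from h import *
s=get_image("side");b=cv2.resize(s[90:240,225:345],None,fx=4,fy=4,interpolation=2);cv2.imwrite('pics/c8.png',b)
o=observe();print(o['ft_force'],o['position'])
E
```

```text
[-10.79868068   0.12465555  34.54830554] [0.45997435 0.07375298 0.07288121]
```

View pics/c8.png

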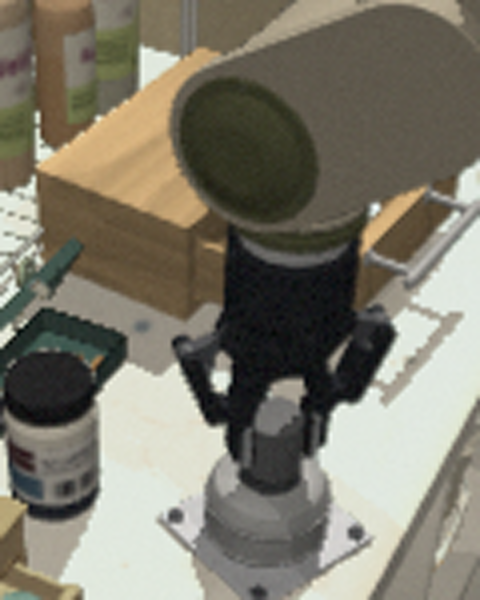

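The side view shows the cap seated upright on the canister with its rim at the seal, at about crop (272,490). The tool is pressing with about 34 N, and the jar hasn't moved. I'm handing it in.

```bash
python3 -c "
from rig import env
print(env.close_job())"
```

```text
the job is handed in; nothing more can be done
None
```

I handed the job in with the drawer pulled to its stop and the snap cap clicked onto the stud, still gripped and pressed down with about 34 N. The screw cap was left in the drawer, and neither the jar nor the timer was touched. The hand-in returned no verdict.

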